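Set a figurine blank in the painting stand and adjust its clamp screw

TASK

Take the long-eared rabbit blank out of the drying block and lower its stick all the way down into the socket of the painting stand, then let go of it. Then turn the stand's wing screw clockwise until it seats against its stop, back it off a quarter turn so that the rabbit can still be turned for painting, and finish while still holding the screw there in the fingers. Leave the bear and everything else on the table where it is.

Things in the scene. Friction and masses are not known exactly. Their poses are not given: they have to be found in the camera images.
- block: Drying block, pale wood, fixed to the table, 70 (x) x 160 (y) x 60 mm high; origin at the centre of its underside. Two upright blind holes in its top, 12 mm wide and 50 mm deep, at y = -45 and y = +45 mm. The rabbit stands in one of them and the bear in the other.
- rabbit: White rabbit blank on a stick, upright, 60 to 130 g. Origin: centre of the stick's flat foot; z up the stick; any yaw. Round wooden stick 10 mm thick up to 100 mm above the foot, then a round body 36 mm across (straight sides from 106 to 143 mm), closing at 157 mm; two thin long ears reach to 185 mm, within 14 mm of the axis.
- rabbit_foot (a point): Centre of the foot of the rabbit's stick (the same point as rabbit's origin).
- bear: The other white blank on a stick, the same as the rabbit (36 mm body, 10 mm stick, same heights) but with two small round ears reaching only to 161 mm. Origin at the foot. It stays in the block.
- stand: Painting stand, fixed to the table: a dark steel base plate 190 (x) x 90 (y) x 10 mm, origin at the centre of its underside. At x = -50 mm an aluminium block 50 x 50 mm, its top 60 mm above the table, with the socket; at x = +50 mm an aluminium post 30 x 30 mm, 125 mm high in all, carrying the wing screw; a steel bar joins the two below 45 mm.
- socket (a point): Centre of the mouth of the socket, on the top face of the socket block, 60 mm above the table. The socket is upright, round, 13 mm wide and 50 mm deep, so the rabbit's foot ends 50 mm below this point, 10 mm above the table.
- wings: Wings of the steel wing screw on the post: a flat bar 42 mm long (x), 10 mm thick (y), 26 mm high (z). Origin: centre of the bar, on the screw's upright axis, 155 mm above the table. A thin neck is below it; the post's top is 30 mm below the origin. Pinch it across its thickness from above. It turns without rising or sinking and stays where left (friction 0.05 N m).
- screw (a joint): Wing screw angle (rad); grows as it is turned clockwise seen from above (tightening). Hard stop (seated) at 3.0, where the wings lie along the stand's x axis, in line with the socket. At the start 0.7 to 2.3 rad remain to the stop. A quarter turn back from it is 1.43, wings square across the stand. Fully loose: 0.
- carton: Pale pink closed carton 80 x 80 x 130 mm, standing; origin at the centre of its underside. Bystander.
- jar: Small clear jar with white lid, 52 mm across and 60 mm high; origin at the centre of its underside. Bystander.
- pencil: Blue pencil lying flat, 170 mm long and 8 mm thick, along its x axis. Bystander.
There are look-alikes about, which are no part of the job. What is shaped like the stand but orange or red is not meant.

How it is judged:
On the way, in this order (a step that is already met when the one before it is completed fails the run):
1. the rabbit's stick is all the way down in the socket and let go (horizontal distance between rabbit_foot and socket below 0.006 m and z of rabbit_foot in the frame of socket below -0.044 m and angle between rabbit's own z axis and vertical below 0.12 rad and contact force between the fingers and rabbit below 0.1 N), for 0.2 s.
2. the wing screw is turned clockwise until it seats (value of joint screw above 2.93 rad), for 0.1 s.
At the end, for the whole second after the job is handed in: The rabbit's stick is in the socket (foot within 6 mm of its axis, at least 44 mm deep, leaning under 7 degrees) and not touched by the fingers; the screw rests a quarter turn (within 15 degrees) back from its stop, at 1.43 +- 0.26 rad, and the fingers still hold its wings with more than 1 N (all of step 1 and value of joint screw between 1.17 and 1.69 rad and velocity of joint screw between -0.1 and 0.1 rad/s and contact force between the fingers and wings above 1 N); the arm keeps its last pose, push and grip.
It fails at once if the bear is disturbed (moved over 15 mm) (distance of bear from where it was at the start of the episode above 0.015 m).
It fails at once if the carton is disturbed (moved over 20 mm) (distance of carton from where it was at the start of the episode above 0.02 m).
It fails at once if the jar is disturbed (moved over 20 mm) (distance of jar from where it was at the start of the episode above 0.02 m).
It fails at once if the pencil is disturbed (moved over 20 mm) (distance of pencil from where it was at the start of the episode above 0.02 m).
It also fails if it takes over 72 s, if anything falls off the work surface, if the arm or the gripper's body presses on something with over 40 N, if the wrist force passes 120 N, or if a joint passes its speed limit or range.

ROBOT

A 7-joint arm with a two-finger parallel gripper is mounted at the origin on the work surface. World frame = base frame: x ahead of the robot, y to its left, z up, the work surface at z = 0. Lengths are in m, angles in rad, forces in N, time in s.
With the tool pointing down it reaches from about 0.4 to 0.9 m from the base axis. Payload 5.6 kg.
Tool frame: the origin (TCP) lies at the centre of the arm's flange, where the gripper is bolted on; the fingertips stand 190 mm ahead of it and the grasp point (between the pads) lies ctrl.hold_point_z ahead of it (ctrl.hold_point_z is the distance from the TCP to the grasp point, in m); z points along the fingers, y is the line along which they close (so a half turn about z gives the same grasp; the last joint's range is limited). The gripper opens to 92 mm and grips with 3 to 60 N. Pads are 20 mm wide; open, the fingers measure 128 mm over their backs; the gripper's body (75 mm by 189 mm) begins 69 mm behind the grasp point.
Start: joints at [1.205, 0.468, -0.012, 1.603, 0.006, 1.071, -0.056], TCP at [0.206, -0.616, 0.405] pointing down, gripper open.
Joint ranges: [-2.53, 2.53], [-0.31, 2.02], [-1.57, 1.55], [0.28, 2.44], [-1.29, 4.43], [0.15, 1.84], [-2.92, 2.92]. Speed limits (rad/s): [2.57, 2.57, 3.14, 3.14, 3.14, 3.14, 3.14].

INTERFACE

Orientations are given as [roll, pitch, yaw] about the fixed x, y, z axes, in that order (R = Rz(yaw) Ry(pitch) Rx(roll)).
In Python, from cell import ctrl gives the robot as it stands.
- The arm moves only by the tool drive_tool, never from a script. Its argument "steps" is a list of rows, each a list of 7 numbers: the turn, a rotation vector about the world's x, y, z normalised to -1 to 1, where 1 is 2 pi rad, then the shift along the world's x, y, z normalised to -1 to 1, where 1 is 0.1 m, then the opening, from 0 (shut) to 1 (fully open). A call has 1 to 12 rows; each row is the pose to reach, as a shift and turn from the pose commanded when the call began, turning the shorter way round; what a row does not reach only later rows make up. A row lasts 1/8 s, in which the tool goes at most 62.5 mm and 10.7 degrees, less where a joint would pass 70% of its speed; a pose out of reach is approached as far as the arm can. A call with a number of a shift or a turn outside -1 to 1 is refused whole. A call with a gripper value outside its range is refused whole. The fingers move at their own pace and stop on an object; "squeeze" is the grip in N (left out, the last holds). Time passes only in rows, so rows that repeat a pose let the fingers close. It gives the time, the measured TCP pose, the force, the opening and the grip force at its end, in the units of the state.
- ctrl.get_state(): the state, without advancing time (a new reading comes with each control period).
- ctrl.snapshot(name): name is "scene" or "top" or "wrist"; returns a dict with "color" (384x512x3 uint8, red, green, blue), "fx", "fy", "cx", "cy" (pixels), "position" and "rotation" of the camera in the world; the wrist camera has in their place "hand_eye" (4x4, takes a point from camera to tool coordinates, whose origin is the TCP and whose axes are the flange's). Camera axes: x right, y up, looking along -z (the intrinsics and any distortion apply to the point x, -y, -z); pixel columns grow to the right and rows downward; lengths in m; the calibration is good to about 2 mm. A picture is of the moment at which its call begins: read the wrist's pose just before it. There is no depth.
- ctrl.sign_off(): hands the job in; it is judged then, once.
The state is a dict: "t": time; "qpos": joint angles; "qvel": joint speeds; "joint_torque": joint torques, N m; "ee_pos": TCP position; "ee_rot": TCP orientation; "ft_force": force on the tool from outside, world axes, zero at the start; "torque": the same for the moment, N m; "gripper_width": opening from 0.0 (shut) to 1.0 (fully open); "finger_force": force on a finger pad.
Only numpy, scipy, OpenCV 4.12 (cv2) and the standard library are available. Lean on these libraries where they do the work, as an engineer would, in place of code of your own. Each camera call takes 0.05 s, during which the arm holds its last target. There are 200 camera calls.

## Working session

There is one attempt and no reset: what is moved stays moved. The work goes in short steps, Python scripts to look and compute and a tool call to move; the robot and the scene stay as the last step left them, time stands still between calls to the robot, and variables do not carry over. Pictures are saved under pics/ and viewed, at most 10 in all, crops included, and the job is handed in when it is done.

Besides the shell and the picture viewer there is one more tool, called after ">>>" as name(argument=value, ...), one argument or row to a line, values as JSON. drive_tool: Moves the arm, as the interface text tells. Its arguments: {"type":"object","properties":{"steps":{"type":"array"},"squeeze":{"type":"number"}},"required":["steps"]}

```bash
mkdir -p pics; cat > h.py <<'E'
import numpy as np, cv2, pickle
from cell import ctrl
from scipy.spatial.transform import Rotation as R
def snap(n,f):
    s=ctrl.get_state(); d=ctrl.snapshot(n); d=dict(d); d['state']=s
    if 'hand_eye' in d:
        T=np.eye(4);T[:3,:3]=R.from_euler('xyz',s['ee_rot']).as_matrix();T[:3,3]=s['ee_pos']
        C=T@np.array(d['hand_eye']); d['position']=C[:3,3]; d['rotation']=C[:3,:3]
    cv2.imwrite(f'pics/{f}.png',d['color'][:,:,::-1]); pickle.dump(d,open(f'{f}.pkl','wb')); return d
def load(f): return pickle.load(open(f'{f}.pkl','rb'))
def ray(d,u,v):
    r=np.array([(u-d['cx'])/d['fx'],-(v-d['cy'])/d['fy'],-1.]); r=np.array(d['rotation'])@r
    return np.array(d['position']),r/np.linalg.norm(r)
def atz(d,u,v,z):
    p,r=ray(d,u,v); return p+r*(z-p[2])/r[2]
def tri(*obs):
    A=np.zeros((3,3));b=np.zeros(3);
    for d,u,v in obs:
        p,r=ray(d,u,v);M=np.eye(3)-np.outer(r,r);A+=M;b+=M@p
    x=np.linalg.solve(A,b); return x,[np.linalg.norm((np.eye(3)-np.outer(r,r))@(x-p)) for p,r in [ray(*o) for o in obs]]
def proj(d,X):
    c=np.array(d['rotation']).T@(np.array(X)-d['position']); return d['cx']+d['fx']*c[0]/-c[2], d['cy']-d['fy']*c[1]/-c[2]
E
python3 - <<'E'
from h import *
print(ctrl.get_state(), ctrl.hold_point_z)
a=snap('scene','s0');b=snap('top','t0')
for d in(a,b): print({k:v for k,v in d.items() if k not in('color','state')})
cv2.imwrite('pics/both.png',cv2.resize(np.vstack([a['color'],b['color']])[:,:,::-1],None,fx=.78,fy=.78))
E
```

```text
{'t': 0.0, 'qpos': array([ 1.20495257,  0.46836089, -0.01159248,  1.60359688,  0.00600748,
        1.07141234, -0.05624962]), 'qvel': array([-0.00102898, -0.00059423,  0.00212155, -0.00027923, -0.00209821,
        0.00015346,  0.00044909]), 'joint_torque': array([ 4.82883461e-04, -5.20568776e+01, -1.17734107e-02, -2.43742472e+01,
       -5.64995455e-02,  1.72984897e-02,  1.65667880e-04]), 'ee_pos': array([ 0.20609417, -0.61620464,  0.4037617 ]), 'ee_rot': array([-3.13985453e+00,  1.33694735e-04,  3.22824504e-01]), 'ft_force': array([-0.0835989 ,  0.51965821,  0.529699  ]), 'torque': array([-0.03346613, -0.00545869,  0.01963389]), 'finger_force': 0.0, 'gripper_width': 1.0007981662860679} 0.1714
{'fx': 382.27186891418864, 'fy': 382.27186891418864, 'cx': 259.3049787921878, 'cy': 190.0459427756983, 'position': array([ 0.94819238, -0.50998011,  0.89690128]), 'rotation': array([ 0.68187763, -0.01196808,  0.60186498])}
{'fx': 466.55788255361284, 'fy': 466.55788255361284, 'cx': 264.17442955683214, 'cy': 190.60209238439734, 'position': array([3.36593323e-01, 1.07810916e-03, 1.24958316e+00]), 'rotation': array([ 0.23620225,  0.0070985 , -1.64708434])}
```

View pics/s0.png

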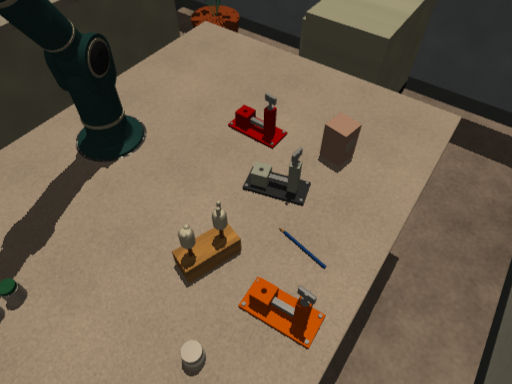

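View pics/t0.png

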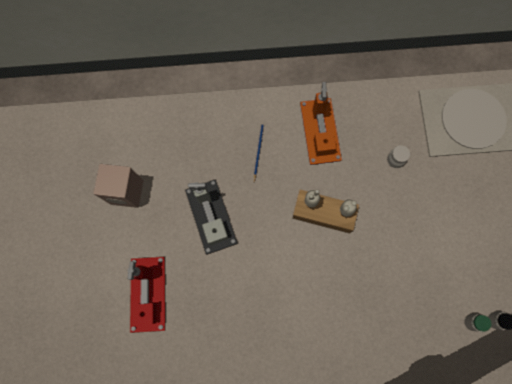

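The scene picture shows a drying block with two blanks at (187,237) and (219,217), a dark/aluminium stand at (277,180), a red look-alike at (258,122) and an orange one at (283,308). In the top picture the stand is at (211,216), the red at (148,293), the orange at (321,131) and the block at (326,210). The aluminium/dark one is the stand meant. I'll confirm with enlarged crops.

```bash
cat >> h.py <<'E'
_snap=snap
def fix(d):
    r=np.array(d['rotation'])
    if r.ndim==1: d['rotation']=R.from_euler('xyz',r).as_matrix()
    return d
_load=load
def load(f): return fix(_load(f))
def snap(n,f): return fix(_snap(n,f))
E
python3 - <<'E'
from h import *
a,b=load('s0'),load('t0')
print('base',proj(a,[0,0,0]))
for n,p,q in [('pencil end',(280,230),(254,182)),('jar lid',(191,349),(401,154)),('white stand mid',(277,183),(211,217)),('pencil2',(324,266),(262,126))]:
    print(n,tri((a,*p),(b,*q)), atz(b,*q,0))
k=dict(interpolation=cv2.INTER_CUBIC)
A=cv2.resize(a['color'][190:290,160:260],(400,400),**k);B=cv2.resize(a['color'][140:220,235:315],(400,400),**k)
C=cv2.resize(b['color'][175:235,285:365],(400,300)[:2],**k);D=cv2.resize(b['color'][165:265,170:250],None,fx=3,fy=3,**k)
im=np.zeros((600,800,3),np.uint8);
A=cv2.resize(A,(300,300));B=cv2.resize(B,(300,300));C=cv2.resize(C,(400,300))
im[:300,:300]=A;im[300:,:300]=B;im[:300,300:700]=C;im[300:,300:540]=D
cv2.imwrite('pics/crop1.png',im[:,:,::-1])
E
```

```text
base (np.float64(110.6666048361393), np.float64(136.42261465612407))
pencil end (array([ 0.66842921,  0.01510542, -0.01038004]), [np.float64(0.00258923176231561), np.float64(0.0025892317623155657)]) [0.66378067 0.01320674 0.        ]
jar lid (array([ 0.6961699 , -0.38299583,  0.05792845]), [np.float64(0.0018676202239731692), np.float64(0.0018676202239730373)]) [ 0.71247267 -0.40323806  0.        ]
white stand mid (array([0.57571533, 0.13852399, 0.01146271]), [np.float64(0.004177549476544642), np.float64(0.004177549476544661)]) [0.57480069 0.13683098 0.        ]
pencil2 (array([ 0.82669576, -0.02010541,  0.00291742]), [np.float64(0.0016853786104231274), np.float64(0.001685378610423253)]) [ 8.26473260e-01 -2.12551094e-02 -2.22044605e-16]
```

View pics/crop1.png

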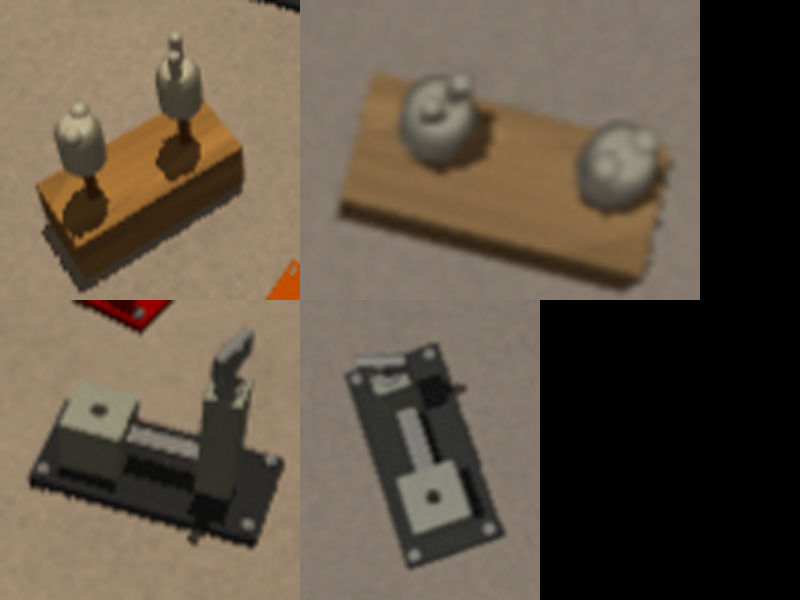

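In the crop, the long-eared rabbit is the blank at scene (220,220) / top (313,199); the bear, with short round ears, is at scene (187,237) / top (348,208). The stand has a dark base, an aluminium block with the socket at scene (261,169) / top (214,230), and the wing screw at scene (297,152) / top (196,185).

```bash
python3 - <<'E'
from h import *
a,b=load('s0'),load('t0')
for n,p,q in [('socket',(261.4,169.1),(214.3,230.3)),('wing',(297.1,152.5),(196.3,185)),('rabbit',(220,219.5),(312.6,199)),('bear',(187,238),(348,209))]:
    print(n,tri((a,*p),(b,*q)))
print([atz(b,285+x/5,175+y/5,.06) for x,y in [(75,75),(367,150),(340,275),(42,203)]])
s=atz(b,214.3,230.3,.06);w=atz(b,196.3,185,.155);print(s,w,np.linalg.norm((s-w)[:2]),np.arctan2(*(w-s)[[1,0]]))
w=load('s0') and snap('wrist','w0');print(w['position'],w['rotation'],w['hand_eye'],w['fx'])
E
```

```text
socket (array([0.5296381 , 0.12504445, 0.05788442]), [np.float64(0.0017627143182954712), np.float64(0.0017627143182954205)])
wing (array([0.62612032, 0.15180638, 0.16146009]), [np.float64(0.001552443197992962), np.float64(0.0015524431979926636)])
rabbit (array([ 0.57681696, -0.1260213 ,  0.13287692]), [np.float64(0.0028801245334788075), np.float64(0.00288012453347867)])
bear (array([ 0.54532149, -0.20999945,  0.13074075]), [np.float64(0.002509095236239133), np.float64(0.0025090952362390668)])
[array([ 0.61703817, -0.10609753,  0.06      ]), array([ 0.56526969, -0.25358677,  0.06      ]), array([ 0.50125859, -0.2317116 ,  0.06      ]), array([ 0.55049543, -0.08266182,  0.06      ])]
[0.52802302 0.12356537 0.06      ] [0.62661928 0.15162689 0.155     ] 0.10251181029192241 0.27727877632592723
[ 0.27014582 -0.59525717  0.38355697] [[ 0.31659534  0.92089655  0.22741358]
 [-0.94855904  0.30780936  0.07408877]
 [-0.00177193 -0.23917136  0.97097576]] [[-5.97496377e-04  9.71011380e-01  2.39032514e-01  6.74173759e-02]
 [ 9.99999805e-01  5.36695745e-04  3.19448526e-04  4.52392247e-04]
 [ 1.81900421e-04  2.39032658e-01 -9.71011511e-01  2.02524855e-02]
 [ 0.00000000e+00  0.00000000e+00  0.00000000e+00  1.00000000e+00]] 287.44070590544374
```

>>> drive_tool(
  steps=[
    [0, 0, 0.01, 0.25, 0.33, 0.05, 1],
    [0, 0, 0.02, 0.5, 0.66, 0.1, 1],
    [0, 0, 0.029, 0.74, 0.98, 0.1, 1],
    [0, 0, 0.029, 0.74, 0.98, 0.1, 1],
  ],
)

```text
t: 0.65
ee_pos: [0.2828, -0.5159, 0.4148]
ee_rot: [-3.141, -0.001, 0.511]
ft_force: [-0.2, -0.1, 0.4]
gripper_width: 1.0
finger_force: 0.0
```

>>> drive_tool(
  steps=[
    [0, 0, 0.01, 0.25, 0.33, 0.05, 1],
    [0, 0, 0.02, 0.5, 0.66, 0.1, 1],
    [0, 0, 0.029, 0.74, 0.98, 0.1, 1],
  ],
)

```text
t: 1.02
ee_pos: [0.3542, -0.4205, 0.4249]
ee_rot: [3.141, 0.0, 0.687]
ft_force: [0.5, -0.9, 0.1]
gripper_width: 1.0
finger_force: 0.0
```

>>> drive_tool(
  steps=[
    [0, 0, 0.01, 0.25, 0.33, 0.05, 1],
    [0, 0, 0.02, 0.5, 0.66, 0.1, 1],
    [0, 0, 0.029, 0.74, 0.98, 0.1, 1],
  ],
)

```text
t: 1.4
ee_pos: [0.4284, -0.3226, 0.435]
ee_rot: [3.141, 0.0, 0.869]
ft_force: [-0.2, -0.1, 0.2]
gripper_width: 1.001
finger_force: 0.0
```

>>> drive_tool(
  steps=[
    [0, 0, 0.01, 0.25, 0.33, 0.05, 1],
    [0, 0, 0.02, 0.5, 0.66, 0.1, 1],
    [0, 0, 0.029, 0.74, 0.98, 0.1, 1],
  ],
)

```text
t: 1.78
ee_pos: [0.5027, -0.2247, 0.4449]
ee_rot: [3.141, 0.0, 1.051]
ft_force: [-0.1, -0.7, -0.1]
gripper_width: 1.001
finger_force: 0.0
```

>>> drive_tool(
  steps=[
    [0, 0, 0.01, 0.25, 0.33, 0.05, 1],
    [0, 0, 0.02, 0.5, 0.66, 0.1, 1],
    [0, 0, 0.029, 0.74, 0.98, 0.1, 1],
    [0, 0, 0.029, 0.74, 0.98, 0.1, 1],
  ],
)

```text
t: 2.28
ee_pos: [0.5774, -0.1245, 0.4543]
ee_rot: [-3.141, -0.002, 1.238]
ft_force: [-0.7, -0.6, -0.9]
gripper_width: 0.997
finger_force: 0.0
```

```bash
python3 - <<'E'
from h import *
d=snap('wrist','w1')
print(proj(d,[.577,-.126,.167]),proj(d,[.577,-.126,.135]))
E
```

```text
(np.float64(256.1613449311406), np.float64(197.56534395484854)) (np.float64(256.18993356166015), np.float64(190.10977348824596))
```

>>> drive_tool(
  steps=[
    [0, 0, 0, 0.0, 0.4, 0, 1],
    [0, 0, 0, 0.0, 0.8, 0, 1],
    [0, 0, 0, 0, 0.8, 0, 1],
    [0, 0, 0, 0, 0.8, 0, 1],
  ],
)

```text
t: 2.82
ee_pos: [0.576, -0.0487, 0.4545]
ee_rot: [3.141, 0.002, 1.231]
ft_force: [0.1, 0.1, 0.3]
gripper_width: 0.999
finger_force: 0.0
```

```bash
python3 - <<'E'
from h import *
d=snap('wrist','w2')
print(proj(d,[.577,-.126,.167]),proj(d,[.577,-.126,.135]))
a=load('w1'); f=.78
im=np.vstack([a['color'],d['color']])[:,:,::-1]
cv2.imwrite('pics/w12.png',cv2.resize(im,None,fx=f,fy=f,interpolation=cv2.INTER_AREA))
E
```

```text
(np.float64(282.307105493538), np.float64(263.9868492777106)) (np.float64(279.8178407008644), np.float64(250.47270709758484))
```

View pics/w12.png

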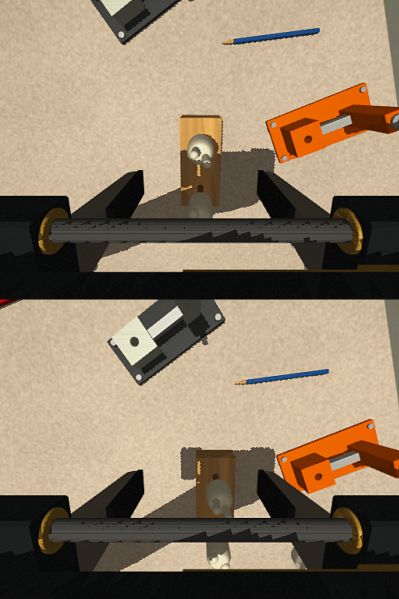

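In the upper picture (wrist 1) the rabbit's body is at about (258,190) full scale, in front of the block. In the lower one (wrist 2) the stand is at the top with its socket at about (172,53) and the rabbit is in shadow at (282,250). Next I'll look at the stand from closer.

>>> drive_tool(
  steps=[
    [0, 0, 0, -0.2, 0.4, 0, 1],
    [0, 0, 0, -0.4, 0.8, 0, 1],
    [0, 0, 0, -0.2, 1, 0, 1],
    [0, 0, 0, 0, 1, 0, 1],
    [0, 0, 0, 0, 1, 0, 1],
  ],
)

```text
t: 3.5
ee_pos: [0.5771, 0.0516, 0.4542]
ee_rot: [-3.141, 0.0, 1.231]
ft_force: [-0.3, 0.2, -0.3]
gripper_width: 1.003
finger_force: 0.0
```

```bash
python3 - <<'E'
from h import *
d=snap('wrist','w3')
print(ctrl.get_state()['qpos'])
for X in ([.529,.125,.06],[.626,.152,.16]): print(proj(d,X))
E
```

```text
[ 0.25593333  0.35442384 -0.510839    1.70161403  0.18833707  1.13579639
 -0.64819135]
(np.float64(201.350837837021), np.float64(134.58974697978726))
(np.float64(270.15558920029), np.float64(72.38248522710913))
```

>>> drive_tool(
  steps=[
    [0, 0, 0, 0, 0.4, 0, 1],
    [0, 0, 0, 0, 0.8, 0, 1],
    [0, 0, 0, 0, 0.8, 0, 1],
    [0, 0, 0, 0, 0.8, 0, 1],
  ],
)

```text
t: 4.05
ee_pos: [0.576, 0.1321, 0.4546]
ee_rot: [3.141, 0.001, 1.232]
ft_force: [-0.4, -0.9, -0.1]
gripper_width: 1.004
finger_force: 0.0
```

```bash
python3 - <<'E'
from h import *
d=snap('wrist','w4'); c=load('w3');a=load('w1')
im=np.zeros((600,800,3),np.uint8); rs=lambda i,f:cv2.resize(i,None,fx=f,fy=f,interpolation=cv2.INTER_CUBIC)
def box(dd,w,h):
    u,v=proj(dd,[.577,.138,.11]); u,v=int(u-w/2),int(v-h/2); u=min(max(u,0),512-w);v=min(max(v,0),384-h); return u,v
w,h=200,150
for dd,x in((c,0),(d,400)):
    u,v=box(dd,w,h); print('crop',u,v, proj(dd,[.529,.125,.06]),proj(dd,[.626,.152,.16]))
    im[:300,x:x+400]=rs(dd['color'][v:v+h,u:u+w],2)
im[300:600,0:400]=rs(a['color'][140:215,205:305],4)
cv2.imwrite('pics/c2.png',im[:,:,::-1])
E
```

```text
crop 129 34 (np.float64(201.350837837021), np.float64(134.58974697978726)) (np.float64(270.15558920029), np.float64(72.38248522710913))
crop 155 103 (np.float64(224.71730482573054), np.float64(191.84893272127908)) (np.float64(298.49166743729864), np.float64(157.24545818206624))
```

View pics/c2.png

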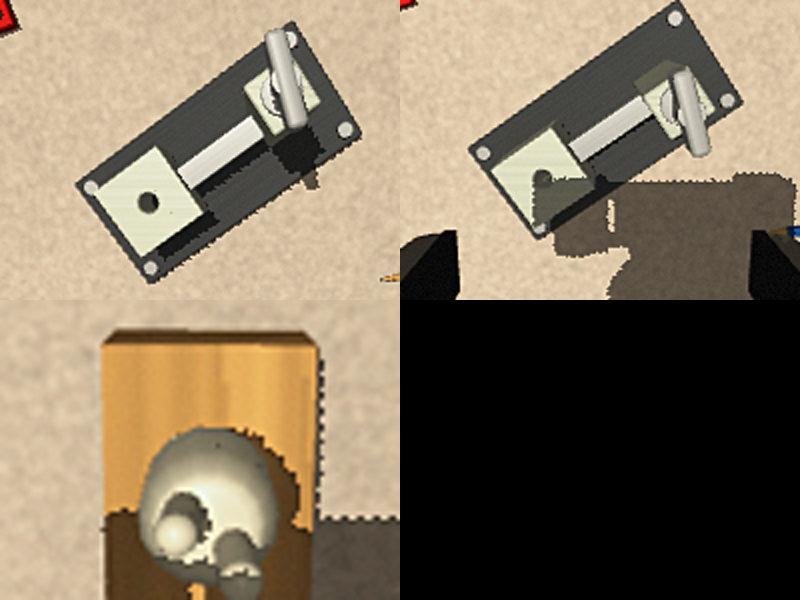

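```bash
python3 - <<'E'
from h import *
a,b,w1,w3,w4=[load(x) for x in('s0','t0','w1','w3','w4')]
print('sock w',tri((w3,203,135.5),(w4,226,192)),'all',tri((w3,203,135.5),(w4,226,192),(a,261.4,169.1),(b,214.3,230.3)))
for d,u,v in((w3,203,135.5),(w4,226,192),(a,261.4,169.1),(b,214.3,230.3)): print(atz(d,u,v,.06))
print('wing',tri((w3,272.5,73),(w4,300.5,159.5)))
for d,p,q in((w3,(278,33),(296,123)),(w4,(283,75),(300,152))):
    o=(129,34) if d is w3 else(155,103)
    P=[atz(d,o[0]+x/2,o[1]+y/2,.168) for x,y in(p,q)]; e=P[0]-P[1]; print('wingz',(P[0]+P[1])/2,np.arctan2(e[1],e[0]),np.linalg.norm(e))
# stand base screws / yaw
for d,P,o in((w3,[(90,187),(291,37),(346,129),(150,268)],(129,34)),(w4,[(83,153),(276,18),(327,101),(139,229)],(155,103))):
    Q=np.array([atz(d,o[0]+x/2,o[1]+y/2,.011) for x,y in P]); c=Q.mean(0);e=Q[1]-Q[0]+Q[2]-Q[3];y=np.arctan2(e[1],e[0]);print('stand',c,y,'sock',c[:2]-.05*np.array([np.cos(y),np.sin(y)]),'wing',c[:2]+.05*np.array([np.cos(y),np.sin(y)]))
L=[atz(w1,205+x/4,140+(y-300)/4,.06) for x,y in[(103,345),(317,345),(103,500),(314,500)]]
m=(L[0]+L[1])/2; ax=(L[1]-L[0])/np.linalg.norm(L[1]-L[0]); yax=np.array([-ax[1],ax[0],0]); print('block',L,np.linalg.norm(L[1]-L[0]),np.arctan2(ax[1],ax[0]),'hole',m-yax*.035)
print('rab',tri((w1,257,190.7),(a,220,219.5),(b,312.6,199)),atz(w1,257,190.7,.14))
E
```

```text
sock w (array([0.52969175, 0.12335032, 0.05533671]), [np.float64(3.6386707523460597e-06), np.float64(3.638670752415403e-06)]) all (array([0.53006382, 0.12413019, 0.05877653]), [np.float64(0.0008955008741759924), np.float64(0.0002868337131778443), np.float64(0.0019430787143848013), np.float64(0.0018654298169073346)])
[0.53055226 0.12324301 0.06      ]
[0.5305442  0.12423419 0.06      ]
[0.53175261 0.12491266 0.06      ]
[0.52802302 0.12356537 0.06      ]
wing (array([0.62696292, 0.15014872, 0.16503141]), [np.float64(0.00032039757921947603), np.float64(0.00032039757921937585)])
wingz [0.62694399 0.14943958 0.168     ] 1.4538825452134982 0.03715473127336738
wingz [0.62645571 0.15005333 0.168     ] 1.4837271206468399 0.03687037399043038
stand [0.57918317 0.13699537 0.011     ] 0.26490476737970914 sock [0.53092729 0.1239045 ] wing [0.62743904 0.15008624]
stand [0.57866451 0.13542409 0.011     ] 0.2677140153256942 sock [0.5304456  0.12219771] wing [0.62688342 0.14865046]
block [array([ 0.55713678, -0.0827692 ,  0.06      ]), array([ 0.62247505, -0.10543874,  0.06      ]), array([ 0.53925734, -0.13094826,  0.06      ]), array([ 0.60579677, -0.15404284,  0.06      ])] 0.06915921634778942 -0.33396099494742343 hole [ 0.57833335 -0.12717027  0.06      ]
rab (array([ 0.57712773, -0.12651099,  0.13357858]), [np.float64(0.0007794449570926278), np.float64(0.003000239280139164), np.float64(0.0028492676866061916)]) [ 0.57797545 -0.12579794  0.14      ]
```

Both views agree: the rabbit's axis is at (0.578,-0.1265), the socket at (0.5305,0.1236,~0.06), and the wings at (0.627,0.150,top ~0.167) at angle about 1.47, with the stand's yaw about 0.266. That leaves about 1.2 rad to the stop. I'm going for the rabbit.

>>> drive_tool(
  steps=[
    [0, 0, 0, 0, -0.5, 0, 1],
    [0, 0, 0, 0, -1, 0, 1],
  ],
)

```text
t: 4.35
ee_pos: [0.5759, 0.031, 0.4547]
ee_rot: [3.141, 0.001, 1.233]
ft_force: [0.2, -0.1, 0.7]
gripper_width: 0.999
finger_force: 0.0
```

>>> drive_tool(
  steps=[
    [0, 0, 0, 0, -0.5, 0, 1],
    [0, 0, 0, 0, -1, 0, 1],
  ],
)

```text
t: 4.6
ee_pos: [0.5755, -0.0699, 0.4548]
ee_rot: [3.141, 0.001, 1.231]
ft_force: [1.3, -0.6, 0.7]
gripper_width: 0.999
finger_force: 0.0
```

>>> drive_tool(
  steps=[
    [0, 0, 0, 0.02, -0.4, 0, 1],
    [0, 0, 0, 0.02, -0.605, 0, 1],
    [0, 0, 0, 0.02, -0.605, 0, 1],
    [0, 0, 0, 0.02, -0.605, 0, 1],
  ],
)

```text
t: 5.1
ee_pos: [0.5782, -0.1251, 0.4548]
ee_rot: [-3.141, -0.001, 1.236]
ft_force: [-0.5, -0.0, -0.1]
gripper_width: 1.004
finger_force: 0.0
```

```bash
python3 - <<'E'
from h import *
s=ctrl.get_state();print(s['ee_pos'],s['ee_rot'],s['qpos'])
E
```

```text
[ 0.5781602  -0.12514657  0.45477807] [-3.14131907e+00 -9.59928640e-04  1.23590968e+00] [ 0.50396568  0.36576079 -0.44542357  1.67359259  0.16925395  1.14073561
 -0.32144412]
```

>>> drive_tool(
  steps=[
    [0, 0, 0, 0, -0.01, -0.3, 1],
    [0, 0, 0, 0, -0.01, -0.6, 1],
    [0, 0, 0, 0, -0.01, -0.9, 1],
    [0, 0, 0, 0, -0.01, -1, 1],
    [0, 0, 0, 0, -0.01, -1, 1],
  ],
)

```text
t: 5.72
ee_pos: [0.5784, -0.1268, 0.3547]
ee_rot: [-3.141, -0.0, 1.236]
ft_force: [-0.2, -0.0, 0.8]
gripper_width: 0.997
finger_force: 0.0
```

>>> drive_tool(
  steps=[
    [0, 0, 0, 0, 0, -0.2, 1],
    [0, 0, 0, 0, 0, -0.4, 1],
    [0, 0, 0, 0, 0, -0.46, 1],
    [0, 0, 0, 0, 0, -0.46, 1],
    [0, 0, 0, 0, 0, -0.46, 0.5],
    [0, 0, 0, 0, 0, -0.46, 0.5],
    [0, 0, 0, 0, 0, -0.46, 0.3],
    [0, 0, 0, 0, 0, -0.46, 0.3],
    [0, 0, 0, 0, 0, -0.46, 0.3],
    [0, 0, 0, 0, 0, -0.46, 0.3],
  ],
  squeeze=12,
)

```text
t: 6.98
ee_pos: [0.5781, -0.1279, 0.3087]
ee_rot: [3.142, 0.0, 1.234]
ft_force: [0.1, -0.4, 0.2]
gripper_width: 0.386
finger_force: 12.0
```

>>> drive_tool(
  steps=[
    [0, 0, 0, 0, 0, 0, 0.2],
    [0, 0, 0, 0, 0, 0, 0.2],
    [0, 0, 0, 0, 0, 0.1, 0.2],
    [0, 0, 0, 0, 0, 0.25, 0.2],
    [0, 0, 0, 0, 0, 0.5, 0.2],
    [0, 0, 0, 0, 0, 0.75, 0.2],
    [0, 0, 0, 0, 0, 0.9, 0.2],
    [0, 0, 0, 0, 0, 0.9, 0.2],
  ],
  squeeze=20,
)

```text
t: 7.98
ee_pos: [0.5784, -0.1279, 0.4002]
ee_rot: [3.139, -0.0, 1.234]
ft_force: [0.3, -0.5, -1.3]
gripper_width: 0.385
finger_force: 20.0
```

>>> drive_tool(
  steps=[
    [0, 0, 0, -0.08, 0.25, 0, 0.2],
    [0, 0, 0, -0.16, 0.5, 0, 0.2],
    [0, 0, 0, -0.24, 0.75, 0, 0.2],
    [0, 0, 0, -0.3, 1, 0, 0.2],
  ],
)

```text
t: 8.48
ee_pos: [0.5474, -0.0273, 0.3976]
ee_rot: [-3.14, 0.001, 1.234]
ft_force: [0.9, 0.1, -1.8]
gripper_width: 0.382
finger_force: 20.0
```

>>> drive_tool(
  steps=[
    [0, 0, 0, -0.05, 0.25, 0, 0.2],
    [0, 0, 0, -0.1, 0.5, 0, 0.2],
    [0, 0, 0, -0.17, 0.75, 0, 0.2],
    [0, 0, 0, -0.17, 0.9, 0, 0.2],
    [0, 0, 0, -0.17, 0.9, 0, 0.2],
    [0, 0, 0, -0.17, 0.9, 0, 0.2],
  ],
)

```text
t: 9.22
ee_pos: [0.5315, 0.061, 0.3983]
ee_rot: [-3.141, 0.001, 1.232]
ft_force: [0.3, -0.0, -0.8]
gripper_width: 0.386
finger_force: 20.0
```

```bash
python3 - <<'E'
from h import *
s=ctrl.get_state();print(s['ee_pos'],s['ee_rot'],s['ft_force'],s['gripper_width'])
d=snap('wrist','w5');a=snap('scene','s5');b=snap('top','t5')
print(proj(d,[.5305,.1236,.06]),proj(a,[.5305,.1236,.06]),proj(b,[.5305,.1236,.06]))
im=np.zeros((600,800,3),np.uint8); rs=lambda i,f:cv2.resize(i,None,fx=f,fy=f,interpolation=cv2.INTER_CUBIC)
im[:300,:400]=rs(d['color'][120:270,156:356],2)
im[:300,400:]=rs(a['color'][110:185,225:325],4)
im[300:,:400]=rs(b['color'][190:265,165:265],4)
im[300:,400:]=rs(d['color'][42:342,56:456],1)
cv2.imwrite('pics/c3.png',im[:,:,::-1])
E
```

```text
[0.5314596  0.06098893 0.39833877] [-3.14137375e+00  7.33912628e-04  1.23245649e+00] [ 0.31909185 -0.00451918 -0.82850543] 0.38639789410500225
(np.float64(235.99215477404883), np.float64(131.11527526595881)) (np.float64(260.7987587186937), np.float64(169.18887648618636)) (np.float64(214.23726768700013), np.float64(229.34882746893177))
```

View pics/c3.png

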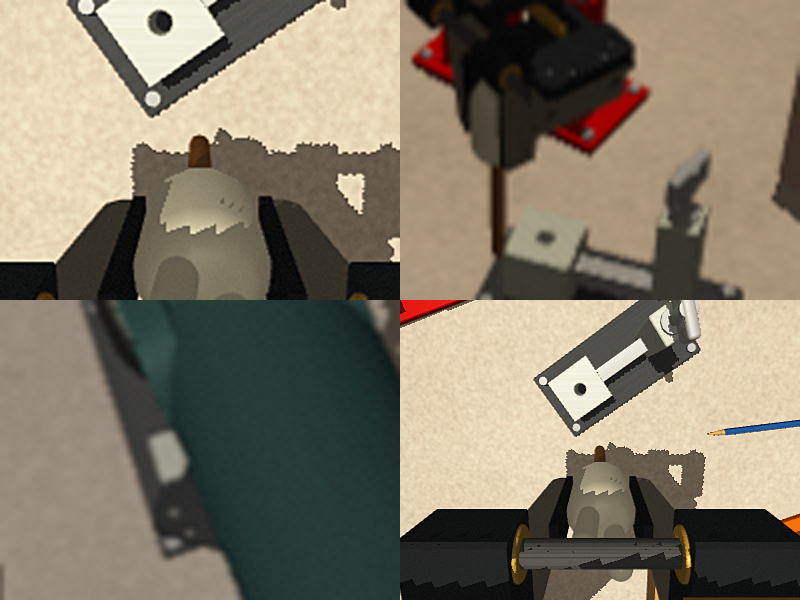

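The rabbit is held upright (wrist crop). Its stick foot is at about wrist pixel (256,191) and the socket at (236,130). The wings in the scene crop look unchanged.

```bash
python3 - <<'E'
from h import *
d=load('w5');c=d['color'][:,:,:].astype(int)
t=d['state']['ee_pos']
print(t, proj(d,[t[0],t[1],.0996]))
for v in (190,190.5,191.5): print(atz(d,256,v,.0996)-t)
print(atz(d,236,130,.06))
for v in range(184,206,2): print(v,[tuple(x) for x in c[v,248:266]][::2])
E
```

```text
[0.5314596  0.06098893 0.39833877] (np.float64(256.07184112658945), np.float64(192.50906194547792))
[ 0.00078686  0.00244282 -0.29873877]
[ 0.0006169   0.0019616  -0.29873877]
[ 2.76541665e-04  9.97908940e-04 -2.98738766e-01]
[0.53091839 0.12470012 0.06      ]
184 [(np.int64(237), np.int64(224), np.int64(190)), (np.int64(232), np.int64(216), np.int64(185)), (np.int64(229), np.int64(211), np.int64(179)), (np.int64(239), np.int64(226), np.int64(196)), (np.int64(241), np.int64(229), np.int64(200)), (np.int64(240), np.int64(226), np.int64(195)), (np.int64(233), np.int64(216), np.int64(185)), (np.int64(228), np.int64(208), np.int64(177)), (np.int64(246), np.int64(227), np.int64(193))]
186 [(np.int64(232), np.int64(216), np.int64(184)), (np.int64(232), np.int64(215), np.int64(185)), (np.int64(234), np.int64(218), np.int64(185)), (np.int64(241), np.int64(223), np.int64(193)), (np.int64(244), np.int64(229), np.int64(198)), (np.int64(239), np.int64(223), np.int64(194)), (np.int64(232), np.int64(215), np.int64(184)), (np.int64(235), np.int64(218), np.int64(186)), (np.int64(127), np.int64(110),
[... 2997 characters left out ...]
 np.int64(18)), (np.int64(56), np.int64(31), np.int64(13)), (np.int64(55), np.int64(30), np.int64(6)), (np.int64(54), np.int64(28), np.int64(7)), (np.int64(55), np.int64(27), np.int64(13)), (np.int64(101), np.int64(90), np.int64(74)), (np.int64(98), np.int64(88), np.int64(72))]
204 [(np.int64(103), np.int64(92), np.int64(74)), (np.int64(128), np.int64(124), np.int64(98)), (np.int64(136), np.int64(132), np.int64(105)), (np.int64(139), np.int64(134), np.int64(112)), (np.int64(134), np.int64(129), np.int64(106)), (np.int64(131), np.int64(127), np.int64(105)), (np.int64(132), np.int64(127), np.int64(105)), (np.int64(127), np.int64(120), np.int64(97)), (np.int64(100), np.int64(93), np.int64(76))]
```

>>> drive_tool(
  steps=[
    [0, 0, 0, 0, 0.2, 0, 0.2],
    [0, 0, 0, 0, 0.45, 0, 0.2],
    [0, 0, 0, 0, 0.45, -0.15, 0.2],
    [0, 0, 0, 0, 0.45, -0.28, 0.2],
    [0, 0, 0, 0, 0.45, -0.28, 0.2],
    [0, 0, 0, 0, 0.45, -0.28, 0.2],
  ],
)

```text
t: 10.12
ee_pos: [0.5314, 0.1063, 0.3705]
ee_rot: [-3.141, 0.0, 1.233]
ft_force: [-1.8, 0.2, -1.5]
gripper_width: 0.381
finger_force: 20.0
```

```bash
python3 - <<'E'
from h import *
d=snap('wrist','w6');t=d['state']['ee_pos'];print(t)
print(proj(d,[.5306,.1238,.06]),proj(d,[t[0],t[1],t[2]-.2987]))
im=cv2.resize(d['color'][130:230,186:316],None,fx=6,fy=6,interpolation=cv2.INTER_CUBIC)
cv2.imwrite('pics/c4.png',im[:,:,::-1])
E
```

```text
[0.53135924 0.10632381 0.37054709]
(np.float64(249.680836296605), np.float64(174.51030865703785)) (np.float64(256.05401656914455), np.float64(192.6486083899672))
```

View pics/c4.png

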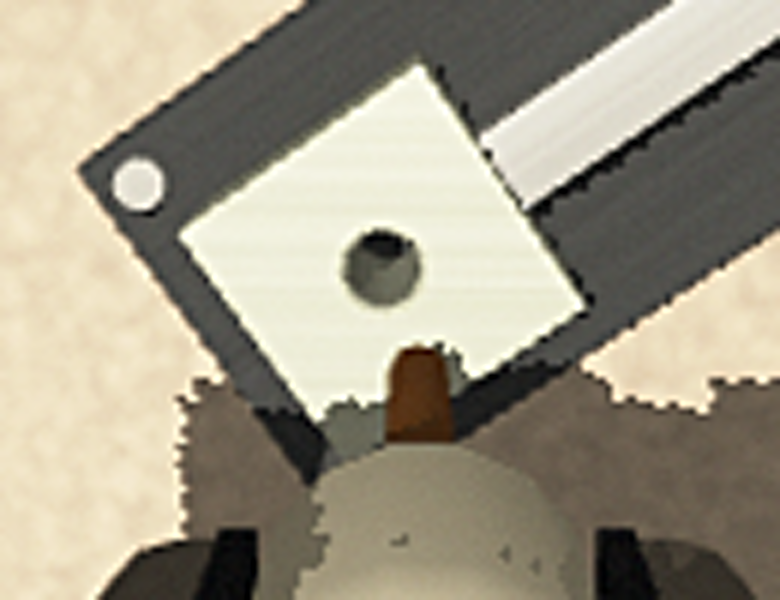

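The socket is at wrist pixel (249.7,174.7) and the foot at (255.8,192.2). So the socket lies about 17.1 mm in +y and 0.8 mm in -x from the foot.

>>> drive_tool(
  steps=[
    [0, 0, 0, -0.008, 0.1, 0, 0.2],
    [0, 0, 0, -0.008, 0.171, 0, 0.2],
    [0, 0, 0, -0.008, 0.171, 0, 0.2],
    [0, 0, 0, -0.008, 0.171, -0.08, 0.2],
    [0, 0, 0, -0.008, 0.171, -0.12, 0.2],
    [0, 0, 0, -0.008, 0.171, -0.16, 0.2],
    [0, 0, 0, -0.008, 0.171, -0.2, 0.2],
    [0, 0, 0, -0.008, 0.171, -0.2, 0.2],
  ],
)

```text
t: 11.18
ee_pos: [0.5303, 0.124, 0.3503]
ee_rot: [-3.141, 0.0, 1.234]
ft_force: [0.0, -0.2, -0.7]
gripper_width: 0.383
finger_force: 20.0
```

The foot is already 8 mm below the mouth with no contact force, so I keep lowering.

>>> drive_tool(
  steps=[
    [0, 0, 0, 0, 0, -0.06, 0.2],
    [0, 0, 0, 0, 0, -0.12, 0.2],
    [0, 0, 0, 0, 0, -0.18, 0.2],
    [0, 0, 0, 0, 0, -0.24, 0.2],
    [0, 0, 0, 0, 0, -0.3, 0.2],
    [0, 0, 0, 0, 0, -0.36, 0.2],
    [0, 0, 0, 0, 0, -0.39, 0.2],
    [0, 0, 0, 0, 0, -0.39, 0.2],
  ],
)

```text
t: 12.18
ee_pos: [0.5303, 0.1241, 0.3114]
ee_rot: [-3.141, 0.0, 1.234]
ft_force: [-0.2, -0.5, -1.5]
gripper_width: 0.386
finger_force: 20.0
```

>>> drive_tool(
  steps=[
    [0, 0, 0, 0, 0, -0.01, 0.2],
    [0, 0, 0, 0, 0, -0.02, 0.2],
    [0, 0, 0, 0, 0, -0.025, 0.2],
    [0, 0, 0, 0, 0, -0.025, 0.2],
  ],
)

```text
t: 12.68
ee_pos: [0.5304, 0.1241, 0.3092]
ee_rot: [3.141, -0.0, 1.234]
ft_force: [0.6, 0.0, -0.5]
gripper_width: 0.385
finger_force: 20.0
```

>>> drive_tool(
  steps=[
    [0, 0, 0, 0, 0, 0, 0.45],
    [0, 0, 0, 0, 0, 0, 0.62],
    [0, 0, 0, 0, 0, 0, 0.62],
    [0, 0, 0, 0, 0, 0, 0.62],
    [0, 0, 0, 0, 0, 0, 0.62],
    [0, 0, 0, 0, 0, 0, 0.62],
  ],
)

```text
t: 13.42
ee_pos: [0.5304, 0.1241, 0.3092]
ee_rot: [3.142, 0.0, 1.234]
ft_force: [0.4, -0.0, -0.2]
gripper_width: 0.618
finger_force: 0.0
```

>>> drive_tool(
  steps=[
    [0, 0, 0, 0, 0, 0.2, 0.62],
    [0, 0, 0, 0, 0, 0.5, 0.62],
    [0, 0, 0, 0, 0, 0.8, 0.62],
    [0, 0, 0, 0, 0, 1, 0.62],
    [0, 0, 0, 0, 0, 1, 0.62],
  ],
)

```text
t: 14.05
ee_pos: [0.5307, 0.1244, 0.4106]
ee_rot: [3.139, -0.001, 1.234]
ft_force: [0.3, 0.3, -0.1]
gripper_width: 0.621
finger_force: 0.0
```

>>> drive_tool(
  steps=[
    [0, 0, 0, 0.0, -0.1, 0.3, 0.62],
    [0, 0, 0.01, 0.3, -0.1, 0.4, 0.62],
    [0, 0, 0.02, 0.6, 0, 0.4, 0.62],
    [0, 0, 0.03, 0.9, 0.1, 0.4, 0.62],
    [0, 0, 0.0376, 0.97, 0.16, 0.4, 0.62],
    [0, 0, 0.0376, 0.97, 0.16, 0.4, 0.62],
    [0, 0, 0.0376, 0.97, 0.16, 0.4, 0.62],
  ],
)

```text
t: 14.92
ee_pos: [0.6265, 0.1401, 0.4489]
ee_rot: [-3.141, 0.001, 1.47]
ft_force: [0.2, -0.3, 0.6]
gripper_width: 0.623
finger_force: 0.0
```

```bash
python3 - <<'E'
from h import *
d=snap('wrist','w7');t=d['state'];print(t['ee_pos'],t['ee_rot'],t['qpos'])
print([proj(d,X) for X in([.627,.15,.168],[.5305,.1238,.06],[.5305,.1238,.167],[.5305,.1238,.195])])
a=snap('scene','s7')
im=np.zeros((600,800,3),np.uint8); rs=lambda i,f:cv2.resize(i,None,fx=f,fy=f,interpolation=cv2.INTER_CUBIC)
im[:,:]=0; im[:384,:512]=d['color']; im[300:600,500:800]=rs(a['color'][120:220,235:335],3)
cv2.imwrite('pics/c5.png',im[:,:,::-1])
E
```

```text
[0.62653721 0.14006037 0.4489132 ] [-3.14078336e+00  7.62617915e-04  1.46974559e+00] [ 0.12529535  0.48438857 -0.55805395  1.54784118  0.26939799  1.18792332
 -0.58352195]
[(np.float64(255.643957713519), np.float64(186.40541405296244)), (np.float64(185.32162147955398), np.float64(195.47202165195392)), (np.float64(158.5396038210032), np.float64(222.6622180656768)), (np.float64(147.84340163981847), np.float64(233.52143867762533))]
```

View pics/c5.png

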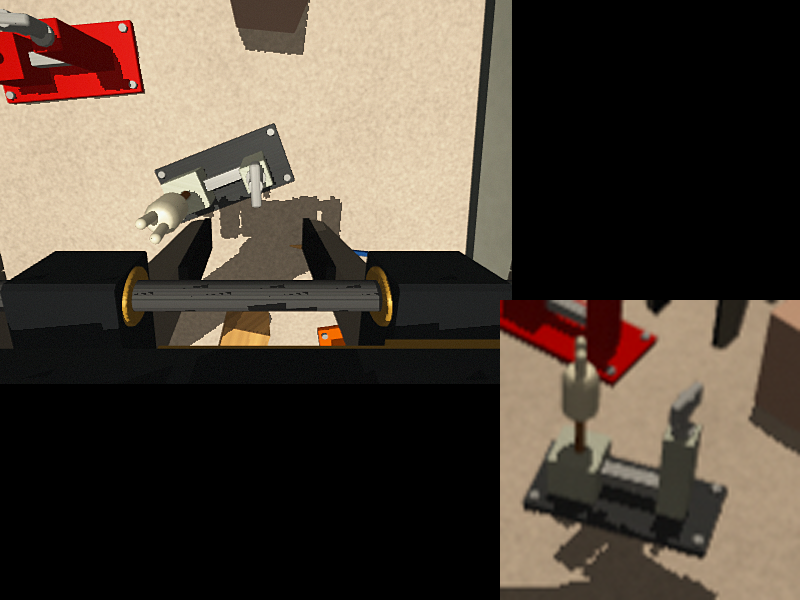

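The rabbit stands upright in the socket. The wings at (255.7,185.5) lie along the image column, in line with the fingers. I lower onto the wings with a narrower opening.

>>> drive_tool(
  steps=[
    [0, 0, 0, 0, 0.094, 0, 0.4],
    [0, 0, 0, 0, 0.094, -0.2, 0.4],
    [0, 0, 0, 0, 0.094, -0.5, 0.4],
    [0, 0, 0, 0, 0.094, -0.8, 0.4],
    [0, 0, 0, 0, 0.094, -0.8, 0.4],
    [0, 0, 0, 0, 0.094, -0.8, 0.4],
  ],
)

```text
t: 15.78
ee_pos: [0.6275, 0.1498, 0.3696]
ee_rot: [3.141, -0.0, 1.47]
ft_force: [0.3, 0.4, 0.5]
gripper_width: 0.397
finger_force: 0.0
```

>>> drive_tool(
  steps=[
    [0, 0, 0, 0, 0, -0.1, 0.4],
    [0, 0, 0, 0, 0, -0.25, 0.4],
    [0, 0, 0, 0, 0, -0.4, 0.4],
    [0, 0, 0, 0, 0, -0.42, 0.4],
    [0, 0, 0, 0, 0, -0.42, 0.2],
    [0, 0, 0, 0, 0, -0.42, 0.05],
    [0, 0, 0, 0, 0, -0.42, 0],
    [0, 0, 0, 0, 0, -0.42, 0],
    [0, 0, 0, 0, 0, -0.42, 0],
  ],
  squeeze=15,
)

```text
t: 16.9
ee_pos: [0.6265, 0.15, 0.3276]
ee_rot: [-3.139, 0.001, 1.47]
ft_force: [-5.9, 0.3, 4.2]
gripper_width: 0.145
finger_force: 15.0
```

>>> drive_tool(
  steps=[
    [0, 0, 0, 0, 0, 0, 0],
    [0, 0, 0, 0, 0, 0, 0],
    [0, 0, 0, 0, 0, 0, 0],
  ],
  squeeze=30,
)

```text
t: 17.27
ee_pos: [0.6265, 0.15, 0.3276]
ee_rot: [-3.139, 0.001, 1.471]
ft_force: [-4.8, -0.3, 3.7]
gripper_width: 0.141
finger_force: 30.0
```

```bash
python3 - <<'E'
from h import *
s=ctrl.get_state();print(s['ft_force'],s['torque'],s['gripper_width'],s['qpos'],s['ee_pos'])
E
```

```text
[-4.84843728 -0.32555241  3.6856555 ] [-0.09202199  1.12859504  0.00927551] 0.14145197573017074 [ 0.08030196  0.60625667 -0.51683249  1.65345021  0.34615982  0.97670752
 -0.6568114 ] [0.62646591 0.14997525 0.32756243]
```

The opening of 13 mm and the side force suggest that the tips touch the neck or collar. I'll open, go up 7 mm, shift 1 mm in -x and pinch again.

>>> drive_tool(
  steps=[
    [0, 0, 0, 0, 0, 0, 0.3],
    [0, 0, 0, 0, 0, 0, 0.3],
    [0, 0, 0, -0.01, 0, 0.07, 0.3],
    [0, 0, 0, -0.01, 0, 0.07, 0.3],
    [0, 0, 0, -0.01, 0, 0.07, 0.3],
  ],
)

```text
t: 17.9
ee_pos: [0.6264, 0.1495, 0.3344]
ee_rot: [3.141, -0.0, 1.47]
ft_force: [-0.6, -0.3, 0.7]
gripper_width: 0.297
finger_force: 0.0
```

>>> drive_tool(
  steps=[
    [0, 0, 0, 0, 0, 0, 0.15],
    [0, 0, 0, 0, 0, 0, 0],
    [0, 0, 0, 0, 0, 0, 0],
    [0, 0, 0, 0, 0, 0, 0],
    [0, 0, 0, 0, 0, 0, 0],
  ],
  squeeze=20,
)

```text
t: 18.52
ee_pos: [0.6262, 0.1496, 0.334]
ee_rot: [-3.141, 0.0, 1.47]
ft_force: [-1.8, 0.5, 0.9]
gripper_width: 0.145
finger_force: 20.0
```

```bash
python3 - <<'E'
from h import *
s=ctrl.get_state();print(s['ft_force'],s['torque'],s['gripper_width'],s['ee_pos'],s['ee_rot'])
E
```

```text
[-1.82824752  0.47055432  0.89265189] [-0.06321449  0.41857901 -0.03569146] 0.14545880896923605 [0.6261648  0.14956528 0.33404577] [-3.14090882e+00  2.66972755e-04  1.47009376e+00]
```

>>> drive_tool(
  steps=[
    [0, 0, -0.01, -0.005, 0, 0, 0],
    [0, 0, -0.02, -0.005, 0, 0, 0],
    [0, 0, -0.03, -0.005, 0, 0, 0],
    [0, 0, -0.04, -0.005, 0, 0, 0],
    [0, 0, -0.04, -0.005, 0, 0, 0],
  ],
  squeeze=25,
)

```text
t: 19.15
ee_pos: [0.6258, 0.1496, 0.3341]
ee_rot: [3.141, 0.0, 1.22]
ft_force: [-1.4, -0.3, -1.3]
gripper_width: 0.143
finger_force: 25.0
```

```bash
python3 - <<'E'
from h import *
d=snap('wrist','w8');a=snap('scene','s8');s=d['state'];print(s['ft_force'],s['torque'],s['gripper_width'],s['ee_pos'],s['ee_rot'])
im=np.zeros((600,800,3),np.uint8); rs=lambda i,f:cv2.resize(i,None,fx=f,fy=f,interpolation=cv2.INTER_CUBIC)
im[:450,:600]=rs(d['color'][100:325,106:406],2)
im[300:600,500:800]=rs(a['color'][120:220,235:335],3)
cv2.imwrite('pics/c6.png',im[:,:,::-1])
E
```

```text
[-1.37909532 -0.28745462 -1.29901319] [-0.02632126  0.12195654 -0.01313195] 0.1428063157567301 [0.62583881 0.14961982 0.33405616] [3.14147739e+00 2.34170051e-04 1.21959098e+00]
```

View pics/c6.png

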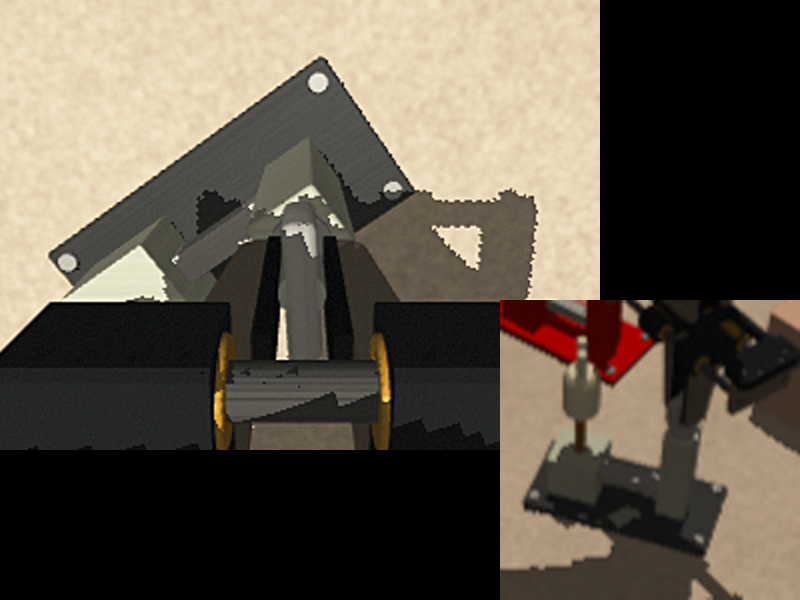

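The wings follow the fingers: the bar stays along the pads, and the round hub in its middle at (300,290) explains the 13 mm opening. I keep turning towards the stop.

>>> drive_tool(
  steps=[
    [0, 0, -0.016, 0, 0, 0, 0],
    [0, 0, -0.032, 0, 0, 0, 0],
    [0, 0, -0.048, 0, 0, 0, 0],
    [0, 0, -0.064, 0, 0, 0, 0],
    [0, 0, -0.08, 0, 0, 0, 0],
    [0, 0, -0.096, 0, 0, 0, 0],
    [0, 0, -0.112, 0, 0, 0, 0],
    [0, 0, -0.128, 0, 0, 0, 0],
    [0, 0, -0.128, 0, 0, 0, 0],
  ],
)

```text
t: 20.38
ee_pos: [0.6256, 0.1499, 0.334]
ee_rot: [-3.141, 0.001, 0.417]
ft_force: [-1.6, 1.8, -0.6]
gripper_width: 0.146
finger_force: 25.0
```

```bash
python3 - <<'E'
from h import *
s=ctrl.get_state();print(s['ft_force'],s['torque'],s['gripper_width'],s['ee_pos'],s['ee_rot'],s['qpos'])
E
```

```text
[-1.61789569  1.7804887  -0.63282282] [0.08922363 0.45735853 0.02451551] 0.14569645955387192 [0.62555886 0.14992617 0.33404429] [-3.14128924e+00  7.39056477e-04  4.16647306e-01] [-0.0849542   0.55237406 -0.27904253  1.66409484  0.17821499  0.95092595
 -1.58271217]
```

>>> drive_tool(
  steps=[
    [0, 0, -0.008, 0, 0, 0, 0],
    [0, 0, -0.016, 0, 0, 0, 0],
    [0, 0, -0.024, 0, 0, 0, 0],
    [0, 0, -0.032, 0, 0, 0, 0],
    [0, 0, -0.032, 0, 0, 0, 0],
    [0, 0, -0.032, 0, 0, 0, 0],
  ],
)

```text
t: 21.12
ee_pos: [0.6255, 0.15, 0.334]
ee_rot: [-3.141, 0.001, 0.216]
ft_force: [-2.7, 2.7, -0.2]
gripper_width: 0.146
finger_force: 25.0
```

```bash
python3 - <<'E'
from h import *
s=ctrl.get_state();print(s['ft_force'],s['torque'],s['gripper_width'],s['ee_pos'],s['ee_rot'],s['qpos'])
d=snap('wrist','w9')
cv2.imwrite('pics/c7.png',cv2.resize(d['color'][60:325,106:406],None,fx=2,fy=2,interpolation=cv2.INTER_CUBIC)[:,:,::-1])
E
```

```text
[-2.732938    2.73740058 -0.24692929] [0.40100544 0.69093586 0.05494942] 0.14561378606211245 [0.62552755 0.14997215 0.33403352] [-3.14094803e+00  8.75834749e-04  2.15678298e-01] [-0.11740918  0.54665478 -0.23369791  1.66654645  0.14800324  0.94658504
 -1.7601648 ]
```

>>> drive_tool(
  steps=[
    [0, 0, -0.008, 0, 0, 0, 0],
    [0, 0, -0.016, 0, 0, 0, 0],
    [0, 0, -0.024, 0, 0, 0, 0],
    [0, 0, -0.024, 0, 0, 0, 0],
    [0, 0, -0.024, 0, 0, 0, 0],
  ],
)

```text
t: 21.8
ee_pos: [0.6257, 0.1501, 0.3341]
ee_rot: [-3.141, 0.0, 0.065]
ft_force: [-2.1, 2.7, -1.0]
gripper_width: 0.145
finger_force: 26.4
```

```bash
python3 - <<'E'
from h import *
s=ctrl.get_state();print(s['ft_force'],s['torque'],s['gripper_width'],s['ee_pos'],s['ee_rot'],s['qpos'])
d=snap('wrist','w10')
cv2.imwrite('pics/c8.png',cv2.resize(d['color'][60:325,106:406],None,fx=2,fy=2,interpolation=cv2.INTER_CUBIC)[:,:,::-1])
E
```

```text
[-2.05637433  2.67528416 -1.01594674] [0.69505186 0.49993455 0.42454765] 0.14507115750216773 [0.62574657 0.15007917 0.33408731] [-3.14104983e+00  1.02775604e-05  6.48119244e-02] [-0.14258273  0.54291766 -0.19891375  1.66810692  0.12582487  0.94298958
 -1.89362614]
```

View pics/c8.png

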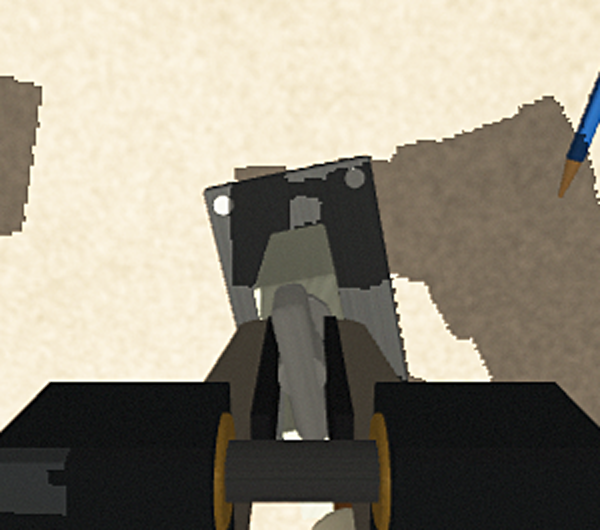

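The moment about z rose to 0.42 N m (friction is 0.05), and the bar now lies parallel to the stand's long edges (pixels (285,290) to (310,430)). The screw is seated, with the fingers at 0.065 and the wing at about 0.266. Now I back off by 1.571 rad (0.25).

>>> drive_tool(
  steps=[
    [0, 0, 0.02, 0, 0, 0, 0],
    [0, 0, 0.044, 0, 0, 0, 0],
    [0, 0, 0.068, 0, 0, 0, 0],
    [0, 0, 0.092, 0, 0, 0, 0],
    [0, 0, 0.116, 0, 0, 0, 0],
    [0, 0, 0.14, 0, 0, 0, 0],
    [0, 0, 0.164, 0, 0, 0, 0],
    [0, 0, 0.188, 0, 0, 0, 0],
    [0, 0, 0.212, 0, 0, 0, 0],
    [0, 0, 0.236, 0, 0, 0, 0],
    [0, 0, 0.25, 0, 0, 0, 0],
    [0, 0, 0.25, 0, 0, 0, 0],
  ],
)

```text
t: 23.35
ee_pos: [0.6261, 0.1496, 0.3341]
ee_rot: [3.141, -0.001, 1.632]
ft_force: [-0.4, 4.3, -1.8]
gripper_width: 0.138
finger_force: 25.0
```

```bash
cat > m.py <<'E'
from h import *
def wing(f):
    d=load(f); s=d['state']; g=cv2.cvtColor(d['color'],cv2.COLOR_RGB2GRAY)
    x0,y0,x1,y1=238,185,274,282
    L=cv2.createLineSegmentDetector(0).detect(cv2.resize(g[y0:y1,x0:x1],None,fx=3,fy=3,interpolation=cv2.INTER_CUBIC))[0]
    print(f,s['ee_rot'][2])
    for l in L[:,0]:
        p=l.reshape(2,2)/3+[x0,y0]; n=np.hypot(*(p[1]-p[0]))
        if n<14 or abs(p[1,1]-p[0,1])<10: continue
        P=[atz(d,*q,.168) for q in p]; e=P[1]-P[0]
        print(p.round(0).ravel(),'ang',round(np.arctan2(e[1],e[0])%np.pi,3),'mm',(1e3*(np.array(P).mean(0)-s['ee_pos'])[:2]).round(1))
E
python3 - <<'E'
from m import *
d=snap('wrist','w11');snap('scene','s11');snap('top','t11')
s=d['state'];print(s['torque'],s['gripper_width'],s['ee_pos'],s['ee_rot'],s['qvel'].round(3))
for f in('w8','w10','w11'): wing(f)
E
```

```text
[0.83848274 0.20625092 0.03787673] 0.13787402771355578 [0.62605715 0.14957176 0.33409972] [ 3.14112182e+00 -1.38510135e-03  1.63176452e+00] [-0.009 -0.005  0.01   0.    -0.005 -0.002 -0.027]
w8 1.219590984221983
[247. 219. 244. 280.] ang 1.175 mm [-5.4  1.5]
[250. 277. 248. 255.] ang 1.281 mm [-7.  -8.3]
[269. 279. 267. 219.] ang 1.261 mm [ 6.4 -2.8]
[263. 227. 262. 211.] ang 1.278 mm [ 9.6 15. ]
[266. 255. 267. 277.] ang 1.263 mm [  2.3 -11.5]
w10 0.06481192443690764
[270. 280. 268. 253.] ang 0.145 mm [-9.3 -7.7]
[245. 231. 245. 280.] ang 0.036 mm [-3.9  6. ]
[241. 218. 244. 233.] ang 0.253 mm [14.   8.1]
[269. 251. 268. 230.] ang 0.147 mm [ 5.9 -6.2]
w11 1.631764521882777
[244. 215. 245. 251.] ang 1.652 mm [-6.4  9. ]
[246. 251. 244. 280.] ang 1.547 mm [ -5.3 -10.3]
[270. 280. 268. 253.] ang 1.722 mm [  7.9 -10.1]
[269. 252. 267. 224.] ang 1.697 mm [6.3 7.1]
[263. 231. 259. 209.] ang 1.783 mm [ 1.9 17. ]
```

>>> drive_tool(
  steps=[
    [0, 0, 0, 0, 0, 0, 0],
    [0, 0, 0, 0, 0, 0, 0],
    [0, 0, 0, 0, 0, 0, 0],
    [0, 0, 0, 0, 0, 0, 0],
  ],
)

```text
t: 24.0
ee_pos: [0.626, 0.1497, 0.3341]
ee_rot: [3.141, -0.0, 1.633]
ft_force: [0.9, 4.2, -5.3]
gripper_width: 0.145
finger_force: 25.0
```

```bash
python3 - <<'E'
from m import *
d=snap('wrist','w12b');wing('w12b');a,b=load('s7'),snap('scene','s12')
x=cv2.absdiff(a['color'],b['color']).max(2)
print('rabbit',(x[130:158,252:270]>40).mean(),'bear',(x[222:265,175:205]>40).mean(),d['state']['finger_force'],d['state']['torque'])
ok=(0)
E
```

```text
w12b 1.6333454745887037
[245. 217. 245. 251.] ang 1.648 mm [-6.3  8.3]
[246. 251. 244. 280.] ang 1.549 mm [ -5.3 -10.5]
[270. 279. 268. 254.] ang 1.725 mm [  7.9 -10.2]
[269. 252. 267. 224.] ang 1.706 mm [6.4 6.8]
[263. 231. 260. 210.] ang 1.779 mm [ 2.  16.6]
[252. 275. 249. 259.] ang 1.773 mm [ -2.  -11.1]
rabbit 0.05555555555555555 bear 0.012403100775193798 24.999074041843414 [ 1.08368041 -0.34125191 -0.07200237]
```

The wing is at about 1.78 against 0.253 when seated, so it is backed off about 1.53 rad and steady. The rabbit and the bear are unchanged.

```bash
python3 -c "
from cell import ctrl
print(ctrl.sign_off())"
```

```text
the job is handed in; nothing more can be done
None
```

The job is handed in, with no verdict returned: the rabbit's stick is fully down in the socket and released, and the wing screw was seated, then backed off about 1.53 rad by camera measurement (screw near 1.47), still held with about 25 N of grip.

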